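# Hitch a slide tray to the slide scanner

### The job

Hitch the blue slide tray to the white slide scanner: push the tray's hook onto the scanner's brass-headed feed pin, until the pin is inside the hook and the red latch has sprung fully shut behind it. Then let go, with the tray lying flat on the bench. Leave the yellow tray where it is.

Things in the scene. Friction and masses are not known exactly. Their poses are not given: they have to be found in the camera images.
- tray_blue: Blue slide tray, loose, 0.23-0.42 kg: plate 100 (x) x 86 (y) x 8 mm, carrying two slides. Origin: centre of underside, z up. Over it a grip fin 36 (x) x 16 (y) mm, z 8 to 44 mm: grip from above across the 16 mm. Steel hook (z 10 to 22 mm) at +x, mouth open to +x: jaws 31 mm apart (y -13 to 18), flared tips at x 140 mm, 46 mm apart. Throat back x 72 mm: a pin fully home has its axis at x 78, y 0.
- latch_blue (a joint): Red latch in the blue tray's hook, a bar 26 x 5 mm across the mouth at tray x = 115 mm, pivoted at y = 15 mm. 0 = shut; grows as it swings inwards, towards the plate, to at most 1.45 rad. A light spring shuts it; pushing the pin past takes 1 to 4 N. It springs shut once the pin's axis is nearer the plate than x = 84 mm.
- feed_pin (a point): Feed pin of the fixed white scanner: upright, 12 mm thick, under a brass head 36 mm wide, 32 to 37 mm above the bench. Slide the hook in under the head (tray 0 to 8 mm above the bench); it cannot be lowered over it. Point on the pin's axis, 16 mm up; x points into the scanner (push along it, within 15 degrees), z up. Pin foot: tongue 30 mm wide, 4 mm high, reaching 15 mm before the pin.
- tray_yellow: Yellow slide tray of the same make and sizes, with the same hook and red latch: not the one wanted. Same origin and axes as the blue tray.

How it is judged:
At the end, for the whole second after the job is handed in: The blue tray's latch is shut (within 0.15 rad of 0) with the feed pin inside the hook behind it (pin axis at x = 68 to 110 mm and y = -15 to 20 mm in the tray frame), and the tray lies flat on the bench (tilt under 0.08 rad, underside less than 5 mm up), at rest (value of joint latch_blue between -0.15 and 0.15 rad and x of feed_pin in the frame of tray_blue between 0.068 and 0.11 m and y of feed_pin in the frame of tray_blue between -0.015 and 0.02 m and z of feed_pin in the frame of tray_blue between 0.006 and 0.026 m and angle between tray_blue's own z axis and vertical below 0.08 rad and height (world z) of tray_blue below 0.005 m and linear speed of tray_blue below 0.02 m/s); the robot touches nothing.
It fails at once if the yellow tray is moved by more than 20 mm (distance of tray_yellow from where it was at the start of the episode above 0.02 m).
It also fails if it takes over 42 s, if anything falls off the work surface, if the arm or the gripper's body presses on something with over 40 N, if the wrist force passes 120 N, or if a joint passes its speed limit or range.

### The arm

A 7-joint arm with a two-finger parallel gripper is mounted at the origin on the work surface. World frame = base frame: x ahead of the robot, y to its left, z up, the work surface at z = 0. Lengths are in m, angles in rad, forces in N, time in s.
With the tool pointing down it reaches from about 0.4 to 0.85 m from the base axis. Payload 4.5 kg.
Tool frame: the origin (TCP) lies at the very end of the fingers, on their centre line; the grasp point (between the pads) lies 19 mm behind it (r.grip_depth is the z of the grasp point in the tool frame, in m); z points along the fingers, y is the line along which they close (so a half turn about z gives the same grasp; the last joint's range is limited). The gripper opens to 88 mm and grips with 3 to 60 N. Pads are 18 mm wide; open, the fingers measure 123 mm over their backs; the gripper's body (75 mm by 187 mm) begins 45 mm behind the grasp point.
Start: joints at [-1.207, 0.689, -0.195, 1.565, 0.157, 0.902, -0.215], TCP at [0.202, 0.591, 0.239] pointing down, gripper open.
Joint ranges: [-3.01, 3.01], [-0.46, 2.08], [-1.47, 1.51], [0.13, 2.56], [-1, 4.14], [0.04, 2.09], [-2.66, 2.66]. Speed limits (rad/s): [2.57, 2.57, 3.14, 3.14, 3.14, 3.14, 3.14].

### API

Orientations are given as a unit quaternion [x, y, z, w].
In Python, from plant import r gives the robot as it stands.
- The arm moves only by the shell command python3 steer.py FILE [FORCE], which reads ROWS from the file FILE. ROWS is a JSON list of rows, 1 to 10 of them, each written [opening, [dx, dy, dz], [rx, ry, rz]]: the opening from 0.0 (shut) to 1.0 (fully open), then dx, dy, dz in m, then a rotation vector rx, ry, rz in rad; each row is the pose to reach, as a shift and turn from the pose commanded when the command began, along the tool's axes at that moment; what a row does not reach only later rows make up. A row lasts 1/10 s, in which the tool goes at most 0.05 m and 0.15 rad, less where a joint would pass 70% of its speed; a pose out of reach is approached as far as the arm can. The fingers move at their own pace and stop on an object; FORCE is the grip in N (left out, the last holds). Time passes only in rows, so rows that do not move let the fingers close. It prints the time, the measured TCP pose, the force, the opening and the grip force at its end. Input that does not fit is refused with a message, and nothing moves.
- r.get_state(): the state, without advancing time (a new reading comes with each control period).
- r.snapshot(name): name is "scene" or "top"; returns the picture (400x640x3 uint8, red, green, blue); there is no depth.
- r.camera_params(name): a dict with "fx", "fy", "cx", "cy" (pixels), "rvec" (rotation vector, rad) and "tvec" (3), from world to camera coordinates, as OpenCV has them. Camera axes: x right, y down, z forward; pixel columns grow to the right and rows downward; lengths in m; the calibration is good to about 2 mm. A picture is of the moment at which its call begins. camera_params takes no time and is no camera call.
- r.finish_job(): hands the job in; it is judged then, once.
The state is a dict: "clock": time; "q": joint angles; "qd": joint speeds; "joint_torque": joint torques, N m; "tool_pos": TCP position; "eef_rot": TCP orientation; "contact_force": force on the tool from outside, world axes, zero at the start; "moment": the same for the moment, N m; "opening": opening from 0.0 (shut) to 1.0 (fully open); "finger_force": force on a finger pad.
Only numpy, scipy, OpenCV 4.12 (cv2) and the standard library are available. Lean on these libraries where they do the work, as an engineer would, in place of code of your own. Each camera call takes 0.05 s, during which the arm holds its last target. There are 200 camera calls.

## Working session

There is one attempt and no reset: what is moved stays moved. The work goes in short steps, Python scripts to look and compute and a shell command to move; the robot and the scene stay as the last step left them, time stands still between calls to the robot, and variables do not carry over. Pictures are saved under pics/ and viewed, at most 10 in all, crops included, and the job is handed in when it is done.

```bash
ls; mkdir -p pics
python3 - <<'E'
from plant import r
import cv2
for n in("scene","top"):
    cv2.imwrite(f"pics/{n}0.png",r.snapshot(n)[:,:,::-1]); print(r.camera_params(n))
print(r.get_state())
E
```

```text
pics
plant.py
steer.py
{'fx': 456.5311459544422, 'fy': 456.5311459544422, 'cx': 327.00460418062715, 'cy': 199.09310323910216, 'rvec': array([ 1.01572872,  2.56564429, -0.93153684]), 'tvec': array([ 0.40802021, -0.29151064,  1.3003529 ])}
{'fx': 440.12187140725746, 'fy': 440.12187140725746, 'cx': 315.65820564206086, 'cy': 206.08658743958281, 'rvec': array([ 2.19409259, -2.18754438,  0.09894043]), 'tvec': array([0.01867676, 0.57814923, 0.99538715])}
{'clock': 0.1, 'q': array([-1.20720234,  0.68990011, -0.19452716,  1.56625242,  0.15731683,
        0.90250598, -0.21508847]), 'qd': array([ 0.00059553, -0.0014503 , -0.00025121, -0.00138935, -0.00087306,
       -0.0008202 ,  0.00095772]), 'joint_torque': array([-3.42627754e-03, -5.28499603e+01, -1.27182506e+00, -1.53837526e+01,
       -5.26250317e-02,  1.97829853e-03,  4.31945023e-05]), 'tool_pos': array([0.20226058, 0.59075707, 0.23798712]), 'eef_rot': array([ 1.64098744e-01,  9.86443563e-01, -8.33208062e-04, -7.16257459e-05]), 'contact_force': array([-0.47241924,  0.3835151 ,  0.06088843]), 'moment': array([ 0.02960995, -0.00584441,  0.01332747]), 'finger_force': 0.0, 'opening': 1.0023139896699438}
```

View pics/top0.png

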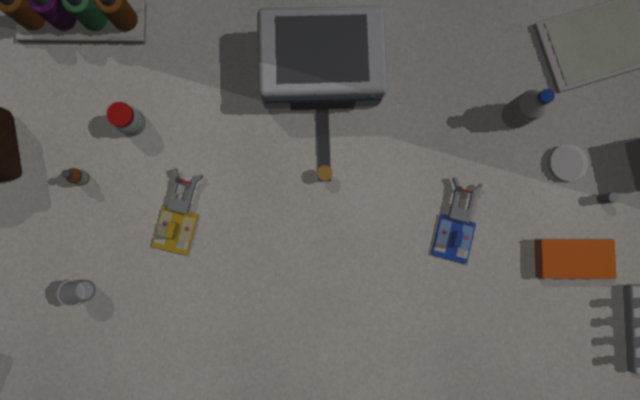

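View pics/scene0.png

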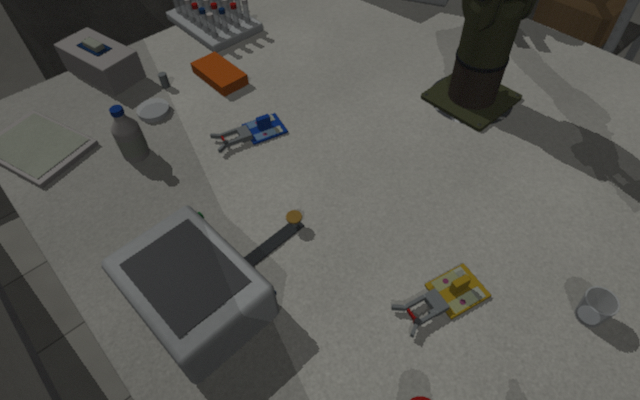

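The top view shows the blue tray at about (455,238) with its hook up to (465,185). The brass head is at (325,173), the scanner above it at (322,55), and the yellow tray at (175,230). The scene view shows the blue tray at (255,130) and the head at (294,217).

```bash
cat > h.py <<'E'
from plant import r
import numpy as np, cv2
from scipy.spatial.transform import Rotation as R
def ray(n,uv,z):
    p=r.camera_params(n); M=R.from_rotvec(p["rvec"]).as_matrix(); t=p["tvec"]
    uv=np.atleast_2d(np.asarray(uv,float)); d=np.c_[(uv[:,0]-p["cx"])/p["fx"],(uv[:,1]-p["cy"])/p["fy"],np.ones(len(uv))]@M
    c=-M.T@t; return c+d*((z-c[2])/d[:,2])[:,None]
def mask(im,lo,hi,s=100,v=30):
    h=cv2.cvtColor(im,cv2.COLOR_RGB2HSV); return cv2.inRange(h,(lo,s,v),(hi,255,255))
def comps(m,a=15):
    n,l,st,c=cv2.connectedComponentsWithStats(m); return [(st[i,4],c[i].round(1),l==i) for i in range(1,n) if st[i,4]>=a]
def tray(im,n="top",lo=105,hi=130):
    m=mask(im,lo,hi); cs=[c for c in comps(m) ]; c=max(cs,key=lambda c:c[0])[2]
    ys,xs=np.nonzero(c); w=ray(n,np.c_[xs,ys],.008)[:,:2]
    return cv2.minAreaRect((w*1000).astype(np.float32)), c
E
python3 - <<'E'
from h import *
for n in("top","scene"):
    im=r.snapshot(n); rect,c=tray(im,n); print(n,rect, cv2.boxPoints(rect).round(0).tolist())
    for a,c,_ in comps(mask(im,0,5)|mask(im,174,180),4): print("red",a,c,ray(n,c,.016).round(3))
    for a,c,_ in comps(mask(im,12,24,100,60),15): print("brass",a,c,ray(n,c,.037).round(3))
    if n=="top":
        a=cv2.resize(im[150:280,400:510],None,fx=4,fy=4,interpolation=2); b=cv2.resize(im[90:220,270:380],None,fx=4,fy=4,interpolation=2)
        cv2.imwrite("pics/z1.png",(np.clip(np.hstack([b,a[:,:360]])*1.6,0,255)).astype(np.uint8)[:,:,::-1])
E
```

```text
top ((504.5984802246094, -301.5710144042969), (83.50645446777344, 97.9940414428711), 75.71263122558594) [[447.0, -330.0], [542.0, -354.0], [562.0, -273.0], [467.0, -249.0]]
red 5 [32.  9.] [[1.046 0.696 0.016]]
red 5 [42.  16.8] [[1.027 0.672 0.016]]
red 537 [119.7 114.1] [[0.793 0.48  0.016]]
red 22 [184.7 181.3] [[0.635 0.325 0.016]]
red 21 [466.6 190.7] [[ 0.616 -0.333  0.016]]
brass 150 [10.5  5.8] [[1.042 0.732 0.037]]
brass 190 [109.7   5.7] [[1.045 0.503 0.037]]
brass 177 [324.3 172.7] [[0.654 0.001 0.037]]
brass 100 [ 75.5 174.6] [[0.647 0.565 0.037]]
brass 842 [175.2 231.3] [[0.519 0.337 0.037]]
brass 2664 [578.2 258.3] [[ 0.46  -0.577  0.037]]
scene ((508.6459045410156, -300.3390808105469), (95.46267700195312, 97.88145446777344), 75.31476593017578) [[449.0, -334.0], [544.0, -359.0], [568.0, -267.0], [473.0, -242.0]]
red 35 [193.9   5.2] [[ 0.294 -0.984  0.016]]
red 38 [213.4   5.1] [[ 0.244 -0.935  0.016]]
red 36 [232.6   5.2] [[ 0.195 -0.885  0.016]]
red 12 [222.4 137.8] [[ 0.617 -0.335  0.016]]
red 49 [411.  313.9] [[0.637 0.322 0.016]]
red 48 [419.9 398.1] [[0.742 0.432 0.016]]
brass 231 [579.8   4.6] [[-0.623 -0.016  0.037]]
brass 28 [610.8   3.7] [[-0.701  0.053  0.037]]
brass 27 [614.7  10.5] [[-0.667  0.083  0.037]]
brass 1265 [218.1  72.1] [[ 0.475 -0.557  0.037]]
brass 159 [293.5 216.5] [[0.658 0.003 0.037]]
brass 841 [462.3 290. ] [[0.537 0.362 0.037]]
brass 55 [429.5 285.4] [[0.575 0.313 0.037]]
```

View pics/z1.png

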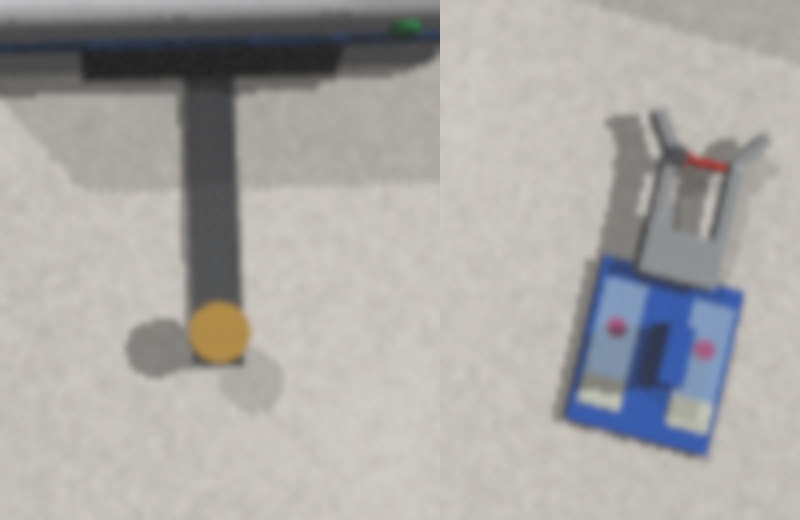

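The crop shows the tongue running straight from the scanner to the brass head at (218,332), turned about 2°. The tray's latch is shut at (708,162), which agrees with the computed pose (yaw −14.3°). First I move over toward the tray.

```bash
cat >> h.py <<'E'
def rel(target,yaw=None):
    """tool-axis shift to a world TCP target, and turn so that tool y lies along yaw+90deg"""
    s=r.get_state(); Q=R.from_quat(s["eef_rot"]); print("t",s["clock"],"pos",s["tool_pos"].round(4),"F",s["contact_force"].round(1),"grip",round(s["finger_force"],1),"open",round(s["opening"],3))
    print("shift",Q.inv().apply(np.array(target)-s["tool_pos"]).round(4))
    if yaw is not None:
        y=Q.as_matrix()[:,1]; c=np.array([-np.sin(yaw),np.cos(yaw)])
        a=(np.arctan2(c[1],c[0])-np.arctan2(y[1],y[0])+np.pi/2)%np.pi-np.pi/2
        T=R.from_euler("z",yaw if 0 else 0)
        # desired: z down, y along c
        s1=np.sign(c@y[:2]); yy=np.r_[s1*c,0]; zz=np.array([0,0,-1.]); D=R.from_matrix(np.c_[np.cross(yy,zz),yy,zz])
        print("turn",(Q.inv()*D).as_rotvec().round(4))
E
echo '[[1,[-0.05,-0.03,0],[0,0,0]],[1,[-0.09,-0.06,0],[0,0,0]],[1,[-0.13,-0.09,0],[0,0,0]],[1,[-0.17,-0.12,0],[0,0,0]],[1,[-0.21,-0.15,0],[0,0,0]],[1,[-0.25,-0.18,0],[0,0,0]],[1,[-0.29,-0.21,0],[0,0,0]],[1,[-0.33,-0.24,0],[0,0,0]],[1,[-0.37,-0.26,0],[0,0,0]],[1,[-0.41,-0.27,0],[0,0,0]]]' > rows.txt && python3 steer.py rows.txt | tail -5
python3 - <<'E'
from h import *
rel([.505,-.301,.15],np.radians(-14.3))
b=ray("top",[[324.5,178.7],[322,110]],.004); print(b, np.degrees(np.arctan2(*(b[1]-b[0])[1::-1])))
E
```

```text
tool_pos: [0.5036, 0.1995, 0.2387]
eef_rot: [0.165, 0.986, -0.001, -0.0]
contact_force: [-0.1, 0.5, 0.0]
opening: 0.996
finger_force: 0.0
t 1.2 pos [0.5036 0.1995 0.2387] F [-0.1  0.5  0. ] grip 0.0 open 0.996
shift [-0.1645 -0.4725  0.0896]
turn [-0.002  -0.0004 -0.0824]
[[ 6.44331683e-01 -5.95515461e-04  4.00000000e-03]
 [ 8.09698407e-01  5.53046625e-03  4.00000000e-03]] 2.1215421185274215
```

```bash
echo '[[1,[-0.016,-0.047,0],[0,0,-0.02]],[1,[-0.032,-0.094,0],[0,0,-0.04]],[1,[-0.048,-0.141,0],[0,0,-0.06]],[1,[-0.064,-0.188,0],[0,0,-0.08]],[1,[-0.08,-0.235,0.02],[0,0,-0.08]],[1,[-0.096,-0.282,0.04],[0,0,-0.08]],[1,[-0.112,-0.329,0.05],[0,0,-0.08]],[1,[-0.128,-0.376,0.07],[0,0,-0.08]],[1,[-0.145,-0.423,0.08],[0,0,-0.08]],[1,[-0.1645,-0.4725,0.0896],[0,0,-0.0824]]]' > rows.txt && python3 steer.py rows.txt | tail -5
echo '[[1,[0,0,0],[0,0,0]],[1,[0,0,0],[0,0,0]]]' > rows.txt && python3 steer.py rows.txt >/dev/null
python3 - <<'E'
from h import *
rel([.505,-.301,.018],np.radians(-14.3))
for n in("top","scene"):
    im=r.snapshot(n); cv2.imwrite(f"pics/{n}1.png",im[:,:,::-1])
c=cv2.resize(cv2.imread("pics/scene1.png")[20:180,150:400],None,fx=3,fy=3);cv2.imwrite("pics/c1.png",c)
E
```

```text
tool_pos: [0.5041, -0.2833, 0.1511]
eef_rot: [0.123, 0.992, 0.0, -0.001]
contact_force: [0.8, 0.7, 0.8]
opening: 0.998
finger_force: 0.0
t 2.4 pos [ 0.5042 -0.2828  0.1514] F [ 0.2  0.2 -0.5] grip 0.0 open 1.0
shift [-0.0054 -0.0174  0.1334]
turn [ 0.0002 -0.0008 -0.0012]
```

View pics/c1.png

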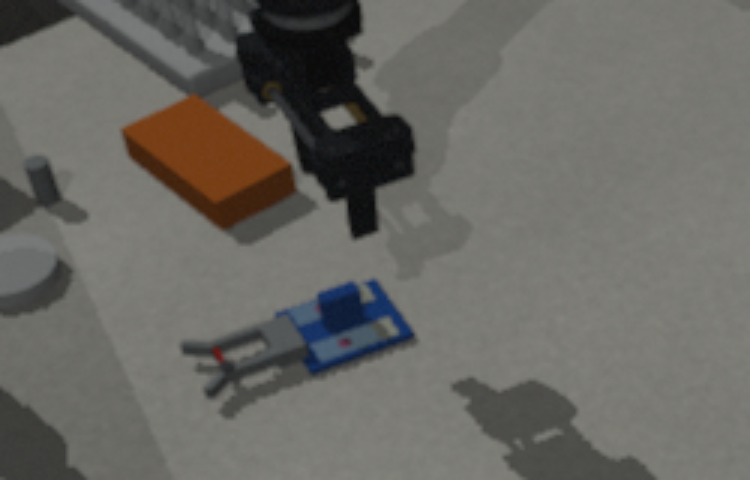

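The fingers are above the tray with nothing in the way; the fin is at about (340,305) in the crop. Now I descend and grip.

```bash
echo '[[0.7,[-0.005,-0.017,0.03],[0,0,0]],[0.7,[-0.0054,-0.0174,0.06],[0,0,0]],[0.7,[-0.0054,-0.0174,0.085],[0,0,0]],[0.7,[-0.0054,-0.0174,0.105],[0,0,0]],[0.7,[-0.0054,-0.0174,0.12],[0,0,0]],[0.7,[-0.0054,-0.0174,0.13],[0,0,0]],[0.7,[-0.0054,-0.0174,0.1334],[0,0,0]],[0.7,[-0.0054,-0.0174,0.1334],[0,0,0]]]' > rows.txt && python3 steer.py rows.txt | tail -5
echo '[[0,[0,0,0],[0,0,0]],[0,[0,0,0],[0,0,0]],[0,[0,0,0],[0,0,0]],[0,[0,0,0],[0,0,0]],[0,[0,0,0],[0,0,0]],[0,[0,0,0],[0,0,0]],[0,[0,0,0],[0,0,0]],[0,[0,0,0],[0,0,0]]]' > rows.txt && python3 steer.py rows.txt 35 | tail -5
```

```text
tool_pos: [0.5061, -0.2994, 0.0188]
eef_rot: [0.123, 0.992, 0.0, 0.0]
contact_force: [-0.4, 0.1, -0.1]
opening: 0.704
finger_force: 0.0
tool_pos: [0.5057, -0.3005, 0.0188]
eef_rot: [0.124, 0.992, -0.0, 0.0]
contact_force: [-0.2, -1.7, 2.0]
opening: 0.178
finger_force: 35.0
```

The fin is gripped: the opening is 15.7 mm. Next I lift the tray and work out the move to the pre-insertion pose, 200 mm before the pin.

```bash
echo '[[0,[0,0,-0.01],[0,0,0]],[0,[0,0,-0.025],[0,0,0]],[0,[0,0,-0.04],[0,0,0]],[0,[0,0,-0.05],[0,0,0]],[0,[0,0,-0.05],[0,0,0]]]' > rows.txt && python3 steer.py rows.txt | tail -5
python3 - <<'E'
from h import *
rel([.455,-.005,.0688],np.radians(2.1))
E
```

```text
tool_pos: [0.5071, -0.3002, 0.0708]
eef_rot: [0.123, 0.992, -0.0, 0.002]
contact_force: [0.1, -0.3, -3.0]
opening: 0.183
finger_force: 35.0
t 4.6 pos [ 0.5071 -0.3002  0.0708] F [ 0.1 -0.3 -3. ] grip 35.0 open 0.183
shift [0.1228 0.2735 0.0015]
turn [-0.0009  0.0036 -0.2842]
```

```bash
echo '[[0,[0.015,0.027,0],[0,0,-0.03]],[0,[0.03,0.055,0],[0,0,-0.06]],[0,[0.045,0.085,0],[0,0,-0.09]],[0,[0.06,0.12,0],[0,0,-0.13]],[0,[0.075,0.155,0],[0,0,-0.17]],[0,[0.09,0.19,0],[0,0,-0.21]],[0,[0.105,0.22,0],[0,0,-0.24]],[0,[0.115,0.25,0],[0,0,-0.27]],[0,[0.12,0.265,0],[0,0,-0.28]],[0,[0.1228,0.2735,0],[0,0,-0.2842]]]' > rows.txt && python3 steer.py rows.txt | tail -5
echo '[[0,[0,0,0],[0,0,0]],[0,[0,0,0],[0,0,0]],[0,[0,0,0],[0,0,0]]]' > rows.txt && python3 steer.py rows.txt >/dev/null
python3 - <<'E'
from h import *
rel([.455,-.005,.02],np.radians(2.1))
top=r.snapshot("top"); sc=r.snapshot("scene")
cv2.imwrite("pics/t2.png",cv2.resize(top[120:280,240:420],None,fx=4,fy=4,interpolation=2)[:600,:,::-1])
for n,im in(("top",top),("scene",sc)):
    for a,c,_ in comps(mask(im,0,6)|mask(im,174,180),4): print(n,"red",a,c,ray(n,c,.068).round(3))
E
```

```text
tool_pos: [0.4538, -0.0022, 0.0687]
eef_rot: [-0.02, 1.0, 0.001, 0.0]
contact_force: [0.1, -0.4, -1.5]
opening: 0.178
finger_force: 35.0
t 5.9 pos [ 0.4538 -0.0061  0.0687] F [ 0.7 -0.4 -2.7] grip 35.0 open 0.179
shift [-0.0012  0.0011  0.0487]
turn [-0.0009 -0.     -0.0024]
top red 5 [32.  9.] [[1.018 0.662 0.068]]
top red 5 [41. 16.] [[1.002 0.642 0.068]]
top red 537 [119.7 114.1] [[0.778 0.457 0.068]]
top red 22 [184.7 181.3] [[0.628 0.31  0.068]]
top red 12 [324.7 209.1] [[0.568 0.001 0.068]]
scene red 35 [193.9   5.2] [[ 0.339 -0.889  0.068]]
scene red 38 [213.4   5.1] [[ 0.292 -0.842  0.068]]
scene red 36 [232.8   5.1] [[ 0.246 -0.796  0.068]]
scene red 28 [320.8 185.5] [[ 0.572 -0.001  0.068]]
scene red 48 [411.  313.9] [[0.66  0.334 0.068]]
scene red 48 [419.9 398.1] [[0.759 0.437 0.068]]
```

View pics/t2.png

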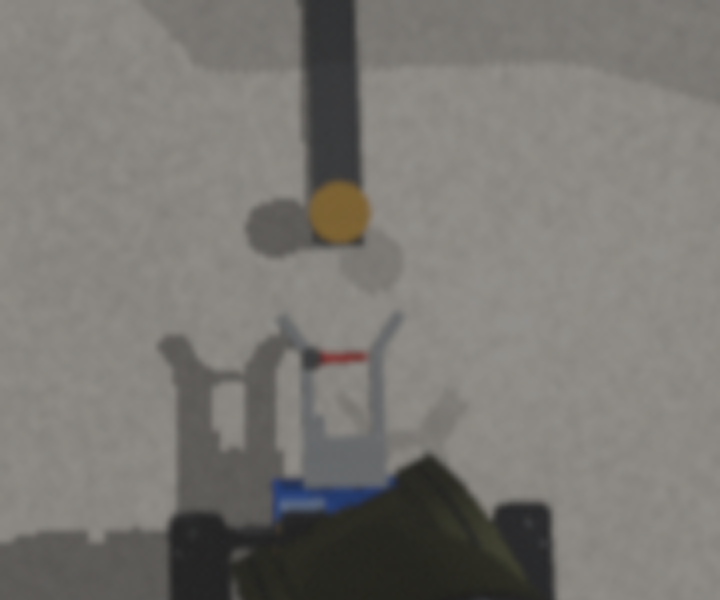

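The latch is in line with the pin: latch at about (340,357), brass head at (340,212), tongue vertical. Lower the tray, then slide it in.

```bash
echo '[[0,[0,0,0.015],[0,0,0]],[0,[-0.001,0.001,0.03],[0,0,0]],[0,[-0.001,0.001,0.04],[0,0,0]],[0,[-0.001,0.001,0.046],[0,0,0]],[0,[-0.001,0.001,0.048],[0,0,0]],[0,[-0.001,0.001,0.048],[0,0,0]]]' > rows.txt && python3 steer.py rows.txt | tail -5
echo '[[0,[-0.015,0,0],[0,0,0]],[0,[-0.03,0,0],[0,0,0]],[0,[-0.045,0,0],[0,0,0]],[0,[-0.06,0,0],[0,0,0]],[0,[-0.07,0,0],[0,0,0]],[0,[-0.07,0,0],[0,0,0]]]' > rows.txt && python3 steer.py rows.txt | tail -5
python3 - <<'E'
from h import *
rel([.577,-.001,.0198],np.radians(2.1))
cv2.imwrite("pics/t3.png",cv2.resize(r.snapshot("top")[120:270,240:420],None,fx=4,fy=4,interpolation=2)[:,:,::-1])
E
```

```text
tool_pos: [0.4548, -0.0042, 0.0203]
eef_rot: [-0.018, 1.0, -0.0, -0.0]
contact_force: [0.4, 0.2, -2.8]
opening: 0.178
finger_force: 35.0
tool_pos: [0.5263, -0.0019, 0.0206]
eef_rot: [-0.017, 1.0, 0.0, 0.001]
contact_force: [-0.7, 0.2, -2.2]
opening: 0.177
finger_force: 35.0
t 7.2 pos [ 0.5263 -0.0019  0.0206] F [-0.7  0.2 -2.2] grip 35.0 open 0.177
shift [-0.0507 -0.0008  0.0009]
turn [ 0.0005  0.0022 -0.0028]
```

View pics/t3.png

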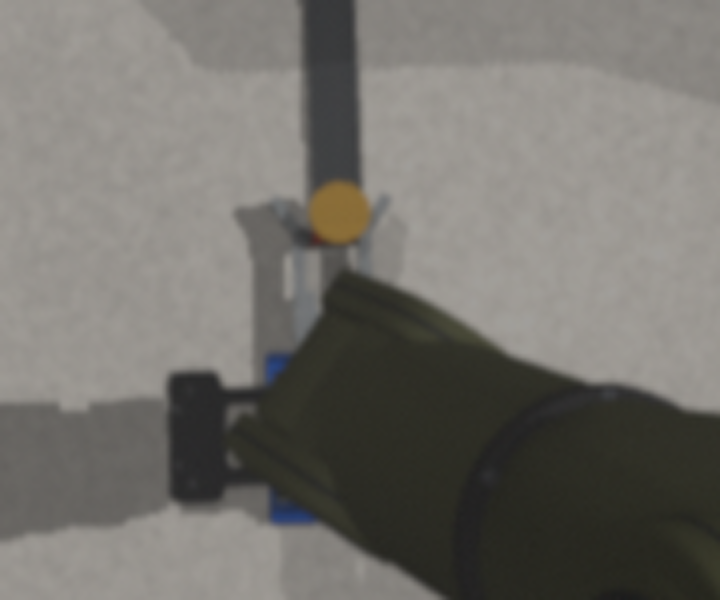

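The pin head (340,212) sits between the jaw tips (282,208) and (384,202), so the hook is centred on it. Push on.

```bash
echo '[[0,[-0.008,0,0],[0,0,0]],[0,[-0.016,0,0],[0,0,0]],[0,[-0.024,0,0],[0,0,0]],[0,[-0.032,0,0],[0,0,0]],[0,[-0.038,0,0],[0,0,0]],[0,[-0.044,0,0],[0,0,0]],[0,[-0.048,0,0],[0,0,0]],[0,[-0.048,0,0],[0,0,0]]]' > rows.txt && python3 steer.py rows.txt | tail -5
echo '[[0,[-0.002,0,0],[0,0,0]],[0,[-0.002,0,0],[0,0,0]]]' > rows.txt && python3 steer.py rows.txt | tail -5
```

```text
tool_pos: [0.5737, 0.0007, 0.0207]
eef_rot: [-0.018, 1.0, 0.0, 0.001]
contact_force: [-0.9, -0.5, -3.2]
opening: 0.175
finger_force: 35.0
tool_pos: [0.5747, 0.0009, 0.0207]
eef_rot: [-0.018, 1.0, -0.0, 0.0]
contact_force: [0.6, 0.8, -2.7]
opening: 0.177
finger_force: 35.0
```

```bash
for i in 1; do echo '[[0,[-0.002,0,0],[0,0,0]],[0,[-0.002,0,0],[0,0,0]]]' > rows.txt && python3 steer.py rows.txt | grep -E "pos|contact"; done
echo '[[0,[-0.002,0,0],[0,0,0]],[0,[-0.002,0,0],[0,0,0]]]' > rows.txt && python3 steer.py rows.txt | grep -E "pos|contact"
python3 - <<'E'
from h import *
for n in("top","scene"):
    im=r.snapshot(n)
    for a,c,_ in comps(mask(im,0,6)|mask(im,174,180),3): print(n,"red",a,c,ray(n,c,.018).round(3))
cv2.imwrite("pics/s4.png",cv2.resize(im[150:280,210:390],None,fx=4,fy=4,interpolation=2)[:,:,::-1])
E
```

```text
tool_pos: [0.5763, 0.001, 0.0206]
contact_force: [-1.3, 0.6, -2.5]
tool_pos: [0.5764, 0.0009, 0.0202]
contact_force: [-4.5, 0.6, -1.8]
top red 3 [28.  2.] [[1.062 0.705 0.018]]
top red 5 [32.  9.] [[1.045 0.695 0.018]]
top red 4 [41.5 16.5] [[1.027 0.672 0.018]]
top red 537 [119.7 114.1] [[0.792 0.479 0.018]]
top red 21 [319.8 158. ] [[0.691 0.011 0.018]]
top red 22 [184.7 181.3] [[0.635 0.324 0.018]]
scene red 35 [193.9   5.2] [[ 0.296 -0.98   0.018]]
scene red 39 [213.5   5.1] [[ 0.245 -0.931  0.018]]
scene red 35 [232.7   5.2] [[ 0.197 -0.882  0.018]]
scene red 38 [282.4 231.7] [[0.694 0.006 0.018]]
scene red 48 [411.  313.9] [[0.638 0.323 0.018]]
scene red 48 [419.9 398.1] [[0.743 0.432 0.018]]
```

View pics/s4.png

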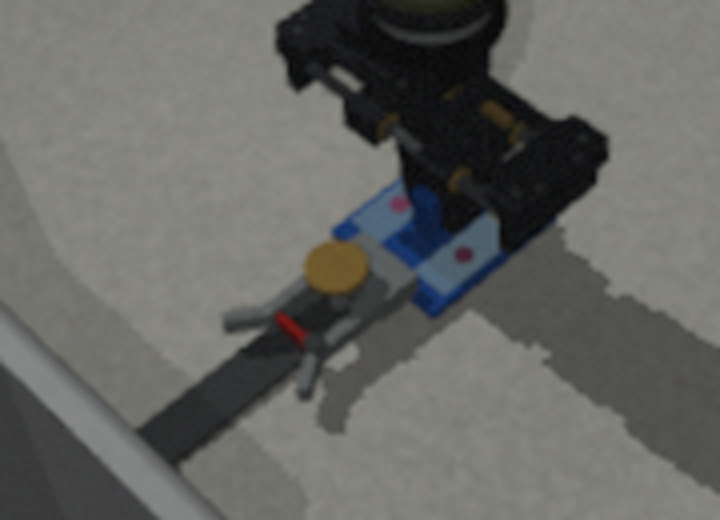

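The latch is shut across the mouth at (290,330), behind the brass head at (337,267), and the throat back pushes with 4.5 N. So the pin is home. I back off 1.5 mm, set the tray down and release.

```bash
echo '[[0,[0.0015,0,0.0015],[0,0,0]],[0,[0.0025,0,0.0015],[0,0,0]],[0,[0.0025,0,0.0015],[0,0,0]]]' > rows.txt && python3 steer.py rows.txt | grep -E "pos|contact"
echo '[[0.5,[0,0,0],[0,0,0]],[0.5,[0,0,0],[0,0,0]],[0.5,[0,0,0],[0,0,0]],[0.5,[0,0,0],[0,0,0]],[0.5,[0,0,-0.01],[0,0,0]],[0.5,[0,0,-0.03],[0,0,0]],[0.5,[0,0,-0.06],[0,0,0]],[0.5,[0,0,-0.1],[0,0,0]],[0.5,[0,0,-0.13],[0,0,0]],[0.5,[0,0,-0.13],[0,0,0]]]' > rows.txt && python3 steer.py rows.txt | tail -5
echo '[[0.5,[0.04,0,0],[0,0,0]],[0.5,[0.08,0,0],[0,0,0]],[0.5,[0.1,0,-0.03],[0,0,0]],[0.5,[0.1,0,-0.05],[0,0,0]]]' > rows.txt && python3 steer.py rows.txt | tail -5
python3 - <<'E'
from h import *
for n in("top","scene"):
    im=r.snapshot(n); cv2.imwrite(f"pics/{n}5.png",im[:,:,::-1])
    for a,c,_ in comps(mask(im,0,6)|mask(im,174,180),15): print(n,"red",a,c,ray(n,c,.016).round(3))
    print(tray(im,n)[0])
cv2.imwrite("pics/s5.png",cv2.resize(im[150:280,210:390],None,fx=4,fy=4,interpolation=2)[:,:,::-1])
E
```

```text
tool_pos: [0.5763, 0.001, 0.0191]
contact_force: [-2.0, -0.0, -2.7]
tool_pos: [0.5789, 0.0019, 0.154]
eef_rot: [-0.018, 1.0, 0.001, 0.004]
contact_force: [0.2, 0.5, -0.8]
opening: 0.502
finger_force: 0.0
tool_pos: [0.472, -0.0033, 0.1995]
eef_rot: [-0.019, 1.0, -0.001, -0.003]
contact_force: [0.7, 0.5, -0.2]
opening: 0.5
finger_force: 0.0
top red 536 [119.7 114.1] [[0.793 0.48  0.016]]
top red 34 [321.2 158.2] [[0.691 0.008 0.016]]
top red 22 [184.7 181.3] [[0.635 0.325 0.016]]
((576.0005493164062, 1.7176399230957031), (96.25044250488281, 82.13261413574219), 0.24439938366413116)
scene red 35 [193.9   5.2] [[ 0.294 -0.984  0.016]]
scene red 39 [213.5   5.1] [[ 0.243 -0.935  0.016]]
scene red 36 [232.8   5.1] [[ 0.194 -0.885  0.016]]
scene red 43 [282.6 231.9] [[0.693 0.006 0.016]]
scene red 48 [411.  313.9] [[0.637 0.322 0.016]]
scene red 48 [419.9 398.1] [[0.742 0.432 0.016]]
((580.3153686523438, 5.56622314453125), (99.63409423828125, 85.11495208740234), 1.971508502960205)
```

View pics/s5.png

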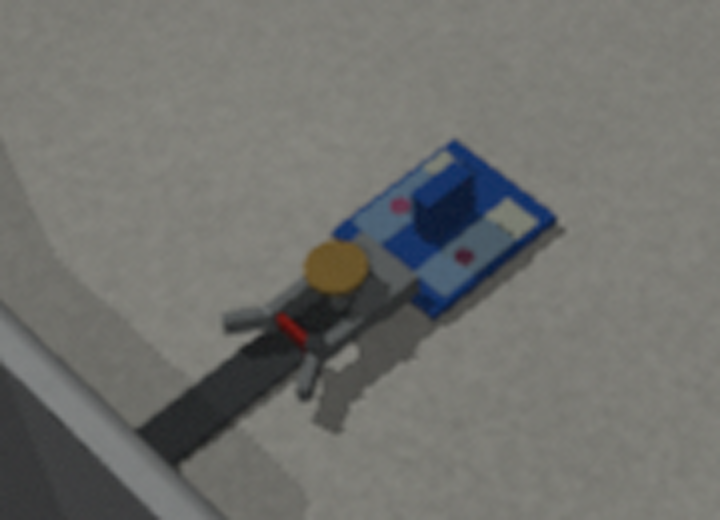

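The tray lies flat and the pin head at (337,267) is inside the hook. The red latch (278,318)–(308,345) runs straight across the mouth, and the arm is clear. I hand in the job.

```bash
python3 -c "
from plant import r
print(r.finish_job())"
```

```text
the job is handed in; nothing more can be done
None
```

The blue tray is hitched to the feed pin with the latch shut behind it, lying flat and released; the yellow tray was not touched, and I handed the job in after about 10 s of robot time (no verdict was returned).

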